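# Pin the bottle-lane gate to its hinge block

### The arm

A 7-joint arm with a two-finger parallel gripper is mounted at the origin on a cart in front of the work surface, level with it; the furniture and walls round the work are solid. World frame = base frame: x ahead of the robot, y to its left, z up, the work surface at z = 0. Lengths are in mm, angles in rad, forces in N, time in s.
With the tool pointing down it reaches from about 350 to 900 mm from the base axis. Payload 19.9 kg.
Tool frame: the origin (TCP) lies at the very end of the fingers, on their centre line; the grasp point (between the pads) lies 19 mm behind it; z points along the fingers, y is the line along which they close (so a half turn about z gives the same grasp; the last joint's range is limited). The gripper opens to 94 mm and grips with 3 to 60 N. Pads are 16 mm wide; open, the fingers measure 119 mm over their backs; the gripper's body (75 mm by 177 mm) begins 78 mm behind the grasp point.
Start: joints at [1.194, 0.417, -0.01, 1.614, 0.005, 1.111, -0.053], TCP at [205.946, -590.072, 205.425] pointing down, gripper open.
Joint ranges: [-2.81, 2.81], [-0.39, 2.02], [-1.27, 1.25], [0.06, 2.57], [-1.19, 4.33], [0.19, 2], [-2.82, 2.82]. Speed limits (rad/s): [1.89, 1.89, 2.39, 2.39, 3.01, 3.01, 3.01].

### API

Orientations are given as a unit quaternion [w, x, y, z].
In Python, from cell import r gives the robot as it stands.
- The arm moves only by the tool play_rows, never from a script. Its argument "increments" is a list of rows, each an object with "linear": the shift along the tool's x, y, z in cm, a list of three; "twist": the turn about the tool's z in rad; "hand": the opening in per cent of the stroke, from 0 (shut) to 100 (fully open). In form: [{"linear": [x, y, z], "twist": twist, "hand": hand}, ...]. A call has 1 to 8 rows; each row is the pose to reach, as a shift and turn from the pose commanded when the call began, along the tool's axes at that moment; what a row does not reach only later rows make up. A row lasts 1/10 s, in which the tool goes at most 50 mm and 8.59 degrees, less where a joint would pass 70% of its speed; a pose out of reach is approached as far as the arm can. A call with a gripper value outside its range is refused whole. The fingers move at their own pace and stop on an object; "newtons" is the grip in N (left out, the last holds). Time passes only in rows, so rows that repeat a pose let the fingers close. It gives the time, the measured TCP pose, the force, the opening and the grip force at its end, in the units of the state.
- r.read_state(): the state, without advancing time (a new reading comes with each control period).
- r.read_camera(name): name is "side" or "top"; returns a dict with "img" (480x640x3 uint8, red, green, blue), "intrinsics" (3x3 intrinsics, pixels), "k1" (the pictures are not rectified: a ray, as slopes to the right and down, at radius r is drawn at 1 + k1 r^2 times it, then the intrinsics apply), "T" (4x4, takes a point from camera to world coordinates). Camera axes: x right, y down, z forward; pixel columns grow to the right and rows downward; lengths in mm; the calibration is good to about 2 mm. A picture is of the moment at which its call begins. There is no depth.
- r.close_job(): hands the job in; it is judged then, once.
The state is a dict: "clock": time; "q": joint angles; "joint_vel": joint speeds; "joint_torque": joint torques, N m; "tcp_pos": TCP position; "orientation": TCP orientation; "wrist_force": force on the tool from outside, world axes, zero at the start; "ft_torque": the same for the moment, N m; "grip_width": opening from 0.0 (shut) to 1.0 (fully open); "grip_force": force on a finger pad.
Only numpy, scipy, OpenCV 4.12 (cv2) and the standard library are available. Lean on these libraries where they do the work, as an engineer would, in place of code of your own. Each camera call takes 0.05 s, during which the arm holds its last target. There are 200 camera calls.

### The job

Hang the gate arm of the bottle lane: take the hinge pin (the one with the large knob head) from the rack, put it through the eye of the arm, and with it draw the arm gently about until the pin finds the hidden bush hole under the slot of the hinge block. Then push the pin down until its head is fully home on the arm, and let go, with the free end of the arm still on its rest. Feel your way and never force the pin; leave the short pin and everything else alone.

Things in the scene. Friction and masses are not known exactly. Their poses are not given: they have to be found in the camera images.
- lane_fixture: bottle lane on a 10 mm plywood board, fixed to the table. Origin: at table height under the centre of the hinge slot; z up, y along the grey hinge block and its slot, x across. The block is 70 (x) x 140 (y) mm, its flat steel top 50 mm above the table. On the +x side two 55 mm high fences form the lane. Over 35 N between pin and fixture damages it.
- slot (a point): centre of the slot in the block's top, 50 mm above the table, axes as lane_fixture. The slot, 14 mm wide (x) and 48 long (y), goes through the 5 mm cover. Under it, 45 mm above the table, lies the flat top of an immovable steel bush with one upright 12 mm hole (34 deep). The hole is at x = 0 and anywhere from y = -15 to +15 mm: not measured, only to be felt.
- rest (a point): middle of the flat rest for the arm's free end, 205 mm from the slot centre towards -y of lane_fixture, 50 mm above the table; two lips 76 mm apart (along x) rise 8 mm above it
- gate_arm: loose flat aluminium arm, 12 mm thick with its glide pads, about 0.25 kg, lying on block and rest: an eye plate 56 (x) x 90 (y) mm which covers the slot, and a 30 mm wide bar on to y = -230 mm. Origin: underside, on the axis of the eye, a 13 mm round through hole. It slides with ordinary friction (a few N) and follows a pin put through the eye. Over 50 N between pin and arm bends it.
- gate_eye (a point): centre of the arm's eye at the arm's top face, 12 mm above its underside
- gate_end (a point): underside of the bar near its free end, 215 mm from the eye, lying on the rest
- hinge_pin: long pin, 80 g, hanging upright by its head in the rack: steel shank 10 mm thick, 45 long, its last 6 mm tapering to a 5 mm flat tip; on it a round black knob head, 24 mm wide, 32 high, flat underside, to be gripped. Origin: centre of the tip; z up towards the head (head from z = 45 to 77 mm). Home, the head lies on the arm and the tip is 17 mm above the table.
- hinge_pin_tip (a point): the hinge pin's tip (same as its origin)
- stop_pin: another pin, not wanted: 10 mm shank of 30 mm, small black head of 16 mm diameter and 18 mm height; hangs in the other hole of the rack, 80 mm away. Origin: centre of its tip.
- pin_rack: wooden rack block fixed to the table, 50 (x) x 150 (y) x 52 mm high, with two 14 mm square holes at y = -40 and +40 mm in which the pins hang with their heads on its top. Origin: centre of its underside.
- lane_bottle: blue bottle, 74 mm wide and 213 mm tall, standing in the lane behind the arm; origin at its base. Leave it.
- packing_tape: roll of brown packing tape lying flat, 73 mm wide, 48 mm high; origin at its underside. Leave it.
- loose_cap: black screw cap, 33 mm wide, 26 mm high; origin at its underside. Leave it.
- wrench: white cap wrench lying flat, 54 x 164 x 16 mm, ring at one end; origin at its underside. Leave it.

How it is judged (in metres and radians):
On the way, in this order (a step that is already met when the one before it is completed fails the run):
1. the hinge pin is lifted clear of the rack (height (world z) of hinge_pin_tip above 0.056 m), for 0.1 s.
2. the tip of the hinge pin is inside the eye of the arm (horizontal distance between hinge_pin_tip and gate_eye below 0.007 m and z of hinge_pin_tip in the frame of gate_arm below 0.009 m), for 0.1 s.
At the end, for the whole second after the job is handed in: The hinge pin is upright (0.1 rad) through eye, slot and bush, head home on the arm (tip under 20 mm above the table, within 6 mm of the slot's centre line and 21 mm of its middle, and of the eye's axis by 6 mm); arm flat, free end within 40 mm of the rest's middle line; all released, at rest (z of hinge_pin_tip in the frame of lane_fixture below 0.02 m and x of hinge_pin_tip in the frame of lane_fixture between -0.006 and 0.006 m and y of hinge_pin_tip in the frame of lane_fixture between -0.021 and 0.021 m and angle between hinge_pin's own z axis and vertical below 0.1 rad and angle between gate_arm's own z axis and vertical below 0.05 rad and horizontal distance between hinge_pin_tip and gate_eye below 0.006 m and z of hinge_pin_tip in the frame of gate_arm below -0.03 m and x of gate_end in the frame of lane_fixture between -0.04 and 0.04 m and linear speed of each of hinge_pin, gate_arm below 0.02 m/s); the robot touches nothing.
It fails at once if the pin is forced against the hinge block or bush (over 35 N) (contact force between hinge_pin and lane_fixture above 35 N).
It fails at once if the pin is forced against the arm (over 50 N) (contact force between hinge_pin and gate_arm above 50 N).
It fails at once if the short pin is disturbed by more than 30 mm (distance of stop_pin from where it was at the start of the episode above 0.03 m).
It fails at once if a bystander is moved by more than 30 mm (distance of any of lane_bottle, packing_tape, loose_cap, wrench from where it was at the start of the episode above 0.03 m).
It also fails if it takes over 61 s, if anything falls off the work surface, if the arm or the gripper's body presses on something with over 40 N, if the wrist force passes 120 N, or if a joint passes its speed limit or range.

## Working session

There is one attempt and no reset: what is moved stays moved. The work goes in short steps, Python scripts to look and compute and a tool call to move; the robot and the scene stay as the last step left them, time stands still between calls to the robot, and variables do not carry over. Pictures are saved under pics/ and viewed, at most 10 in all, crops included, and the job is handed in when it is done.

Besides the shell and the picture viewer there is one more tool, called in YAML: its name, and indented under it one key for each argument. play_rows: Moves the arm, as the interface text tells. Its arguments: {"type":"object","properties":{"increments":{"type":"array","items":{"type":"object","properties":{"linear":{"type":"array","items":{"type":"number"}},"twist":{"type":"number"},"hand":{"type":"number"}}}},"newtons":{"type":"number"}},"required":["increments"]}

```bash
mkdir -p pics
cat > h.py <<'E'
import numpy as np, cv2
from cell import r
def shot(n,f=None):
    c=r.read_camera(n)
    if f: cv2.imwrite('pics/'+f,c['img'][:,:,::-1])
    return c
def ray(c,u,v):
    K=np.array(c['intrinsics']);k=c['k1']
    p=cv2.undistortPoints(np.array([[[u,v]]],float),K,np.array([k,0,0,0.]))[0,0]
    T=np.array(c['T']);return T[:3,3],T[:3,:3]@np.array([p[0],p[1],1])
def onz(c,u,v,z):
    o,d=ray(c,u,v);return o+d*(z-o[2])/d[2]
def proj(c,P):
    T=np.array(c['T']);q=T[:3,:3].T@(np.array(P,float)-T[:3,3]);K=np.array(c['intrinsics'])
    p=q[:2]/q[2];p=p*(1+c['k1']*(p@p));return K[:2,:2]@p+K[:2,2]
E
python3 - <<'E'
from h import *
for n in('top','side'):
    c=shot(n,n+'0.png');np.set_printoptions(precision=3,suppress=True);print(c['T'],c['intrinsics'],c['k1'])
s=r.read_state();print(s)
E
```

```text
[[   0.006   -0.987    0.164  369.516]
 [  -1.      -0.007   -0.006   29.129]
 [   0.007   -0.164   -0.987 1287.593]
 [   0.       0.       0.       1.   ]] [[450.374   0.    317.699]
 [  0.    450.374 236.358]
 [  0.      0.      1.   ]] -0.09319913988673509
[[  -1.      -0.001   -0.005  587.149]
 [   0.003    0.531   -0.847 1029.723]
 [   0.003   -0.847   -0.531  688.398]
 [   0.       0.       0.       1.   ]] [[522.081   0.    318.397]
 [  0.    522.081 230.292]
 [  0.      0.      1.   ]] 0.04648845525117474
{'clock': 0.1, 'q': array([ 1.194,  0.418, -0.01 ,  1.614,  0.005,  1.111, -0.053]), 'joint_vel': array([ 0.001, -0.001, -0.   , -0.003, -0.   ,  0.   ,  0.001]), 'joint_torque': array([  0.001, -85.258,   0.64 , -42.669,  -0.049,   0.016,   0.   ]), 'tcp_pos': array([ 205.819, -589.776,  204.887]), 'orientation': array([-0.001,  0.986,  0.167, -0.   ]), 'wrist_force': array([ 0.348,  0.051, -0.252]), 'ft_torque': array([-0.008,  0.032,  0.029]), 'grip_force': 0.0, 'grip_width': 0.9973512894866463}
```

View pics/top0.png

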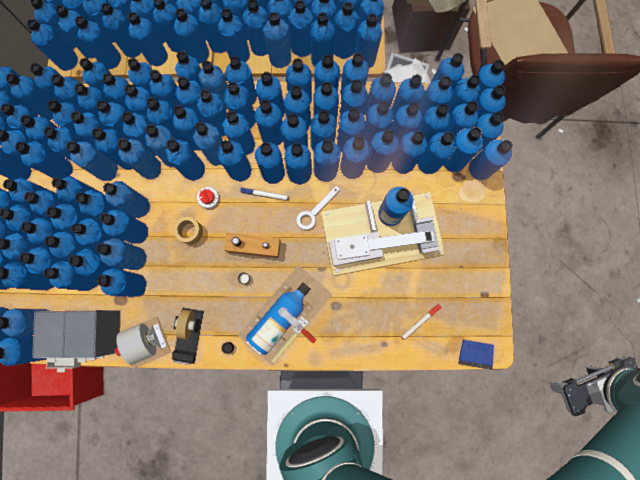

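View pics/side0.png

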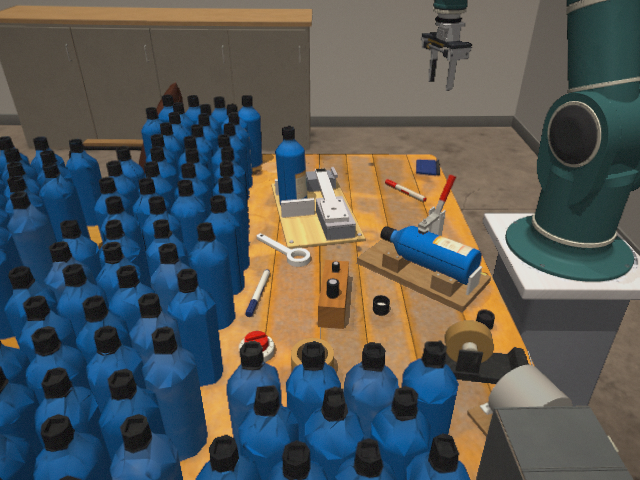

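The hinge pin is the large black head at top (236,241) / side (332,288). The eye plate is at about top (350,247), with the bar running to (430,238). I'll zoom in on the fixture and the pin.

Run:
```python
import cv2,numpy as np
a=cv2.imread('pics/top0.png')[185:285,220:450]; b=cv2.imread('pics/side0.png')[165:325,265:375]
a=cv2.resize(a,None,fx=3.4,fy=3.4,interpolation=3)
cv2.imwrite('pics/a.png',a)
b=cv2.resize(b,None,fx=3.7,fy=3.7,interpolation=3);cv2.imwrite('pics/b.png',b)
```

```text
(no output)
```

View pics/a.png

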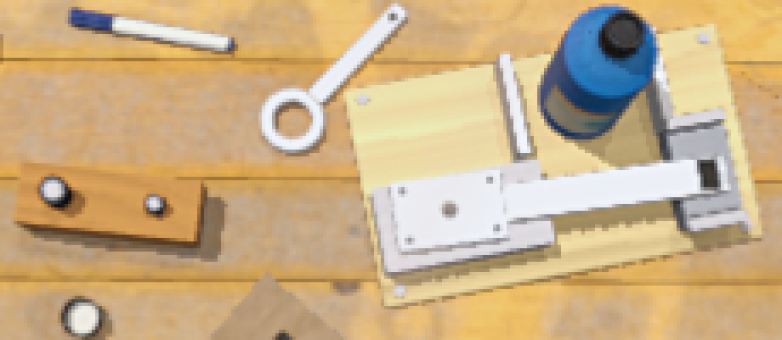

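View pics/b.png

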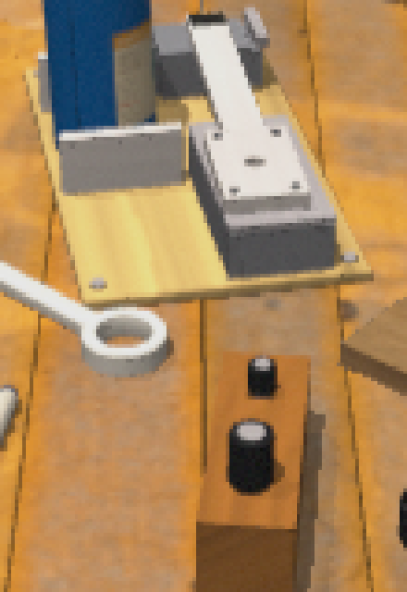

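Run:
```python
from h import *
np.set_printoptions(precision=1,suppress=True)
t=shot('top');s=shot('side')
A=lambda x,y,z:onz(t,x/3.4+220-.35,y/3.4+185-.35,z)
B=lambda x,y,z:onz(s,x/3.7+265-.35,y/3.7+165-.35,z)
print('eye',A(450,210,62),B(256,161,62))
print('pin',A(56,187,84),B(254,430,84)); print('stop',A(156,202,70),B(263,365,70))
print('rack top corners',A(22,163,52),A(205,183,52),A(17,222,52),A(195,240,52))
print('board',*[A(*p,10) for p in((345,95),(715,25),(762,235),(387,305))])
print('block',*[A(*p,50) for p in((372,188),(535,160),(553,240),(386,270))])
print('block side',*[B(*p,50) for p in((190,125),(288,118),(335,218),(225,228))])
print('plate',*[A(*p,62) for p in((388,182),(500,168),(508,238),(400,252))])
print('barend',A(728,157,62),A(730,192,62))
print('lips',A(722,115,58),A(745,218,58),A(668,130,58),A(690,228,58))
```

```text
eye [545.4 -72.4  62. ] [544.1 -70.4  62. ]
pin [558.5 243.4  84. ] [554.5 245.3  84. ]
stop [549.1 164.7  70. ] [547.2 169.1  70. ]
rack top corners [583.3 277.9  52. ] [567.8 127.   52. ] [534.4 280.1  52. ] [520.8 134.2  52. ]
board [651.4  12.4  10. ] [ 716.4 -308.3   10. ] [ 533.1 -342.    10. ] [472.4 -23.6  10. ]
block [564.9  -9.6  50. ] [ 589.2 -143.7   50. ] [ 523.  -157.5   50. ] [497.6 -21.1  50. ]
block side [ 587.3 -141.5   50. ] [ 519.4 -151.8   50. ] [495.1 -18.5  50. ] [565.2  -6.2  50. ]
plate [568.  -22.2  62. ] [ 580.2 -113.3   62. ] [ 522.9 -119.2   62. ] [511.  -31.9  62. ]
barend [ 590.7 -301.2   62. ] [ 561.7 -301.8   62. ]
lips [ 626.7 -298.5   58. ] [ 540.9 -314.5   58. ] [ 613.7 -253.    58. ] [ 532.4 -268.7   58. ]
```

play_rows:
  increments:
    - {"linear":[3,-3.3,0],"twist":0.1,"hand":60}
    - {"linear":[6,-6.6,0],"twist":0.2,"hand":60}
    - {"linear":[9,-10,0],"twist":0.3,"hand":60}
    - {"linear":[12,-13.3,0],"twist":0.4,"hand":60}
    - {"linear":[15,-16.6,0],"twist":0.5,"hand":60}
    - {"linear":[18,-20,0],"twist":0.51,"hand":60}
    - {"linear":[21,-23.3,0],"twist":0.51,"hand":60}
    - {"linear":[24.2,-26.9,0],"twist":0.51,"hand":60}

```text
clock: 1.0
tcp_pos: [346.0, -254.8, 205.6]
orientation: [0.0, 0.996, -0.087, 0.0]
wrist_force: [1.7, -0.1, 0.1]
grip_width: 0.598
grip_force: 0.0
```

```bash
cat >> h.py <<'E'
def tooldelta(P):
    s=r.read_state();w,x,y,z=s['orientation']
    from scipy.spatial.transform import Rotation as R
    M=R.from_quat([x,y,z,w]).as_matrix()
    print(s['clock'],s['tcp_pos'].round(1),s['wrist_force'].round(1),'grip',round(s['grip_width'],3),s['grip_force'],'xdir',M[:,0].round(3))
    if P is not None: print('delta cm',(M.T@(np.array(P,float)-s['tcp_pos'])/10).round(2))
E
python3 - <<'E'
from h import *
tooldelta([556.5,244.3,205])
E
```

```text
1.0 [ 346.  -254.8  205.6] [ 1.7 -0.1  0.1] grip 0.598 0.0 xdir [ 0.985 -0.174  0.   ]
delta cm [ 1.205e+01 -5.281e+01  4.000e-02]
```

play_rows:
  increments:
    - {"linear":[1,-4.8,0],"twist":0,"hand":60}
    - {"linear":[2,-9.6,0],"twist":0,"hand":60}
    - {"linear":[3.3,-14.4,0],"twist":0,"hand":60}
    - {"linear":[4.4,-19.2,0],"twist":0,"hand":60}
    - {"linear":[5.5,-24,0],"twist":0,"hand":60}
    - {"linear":[6.6,-28.8,0],"twist":0,"hand":60}
    - {"linear":[7.7,-33.6,0],"twist":0,"hand":60}
    - {"linear":[8.8,-38.4,0],"twist":0,"hand":60}

```text
clock: 1.8
tcp_pos: [499.5, 108.5, 205.6]
orientation: [-0.0, 0.996, -0.087, 0.0]
wrist_force: [0.6, -1.1, 1.5]
grip_width: 0.6
grip_force: 0.0
```

play_rows:
  increments:
    - {"linear":[1.1,-4.8,0],"twist":0,"hand":60}
    - {"linear":[2.2,-9.6,0],"twist":0,"hand":60}
    - {"linear":[3.25,-14.4,2],"twist":0,"hand":60}
    - {"linear":[3.25,-14.4,5],"twist":0,"hand":60}
    - {"linear":[3.25,-14.4,8],"twist":0,"hand":60}
    - {"linear":[3.25,-14.4,8],"twist":0,"hand":60}

```text
clock: 2.4
tcp_pos: [554.0, 242.0, 121.8]
orientation: [0.001, 0.996, -0.087, -0.003]
wrist_force: [-1.1, -1.5, -0.3]
grip_width: 0.597
grip_force: 0.0
```

Run:
```python
from h import *
tooldelta([556.5,244.3,60])
c=shot('side');t=shot('top')
print(proj(c,[556.5,244.3,84]),proj(t,[556.5,244.3,84]))
a=cv2.resize(c['img'][200:340,260:400,::-1],None,fx=4,fy=4,interpolation=3)
b=cv2.resize(t['img'][190:290,195:295,::-1],(240,240))
o=np.zeros((560,800,3),np.uint8);o[:,:560]=a;o[:240,560:]=b
cv2.imwrite('pics/g1.png',o)
```

```text
2.4 [554.  242.  121.8] [-1.1 -1.5 -0.3] grip 0.597 0.0 xdir [ 0.985 -0.173 -0.005]
delta cm [ 0.24 -0.29  6.17]
[332.21667282 280.53527467] [235.75704111 240.38745061]
```

View pics/g1.png

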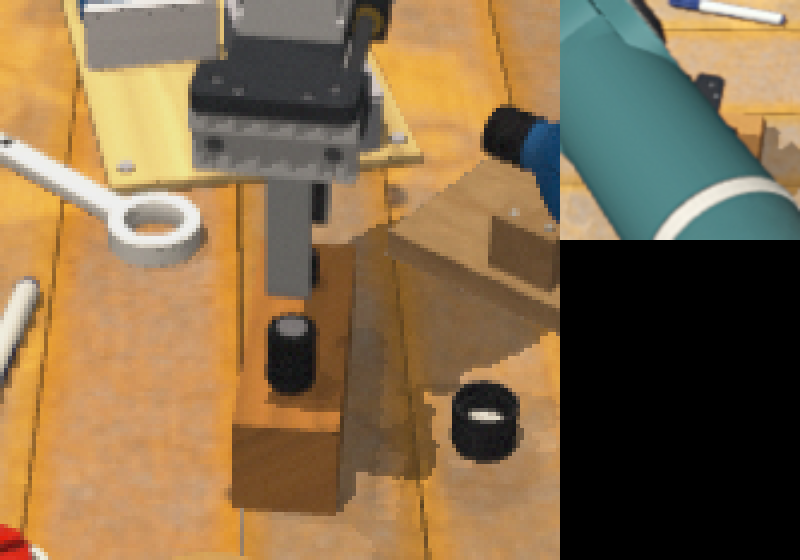

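play_rows:
  increments:
    - {"linear":[0.2,-0.2,2.5],"twist":0,"hand":60}
    - {"linear":[0.2,-0.2,4.5],"twist":0,"hand":60}
    - {"linear":[0.2,-0.2,5],"twist":0,"hand":60}
    - {"linear":[0.2,-0.2,5],"twist":0,"hand":60}
    - {"linear":[0.2,-0.2,5],"twist":0,"hand":60}

```text
clock: 3.0
tcp_pos: [559.1, 244.7, 77.2]
orientation: [-0.0, 0.996, -0.087, 0.001]
wrist_force: [-0.1, 0.2, 1.1]
grip_width: 0.596
grip_force: 0.0
```

Run:
```python
from h import *
tooldelta([556.5,244.3,57])
```

```text
3.0 [559.1 244.7  77.2] [-0.1  0.2  1.1] grip 0.596 0.0 xdir [ 0.985 -0.174  0.002]
delta cm [-0.25  0.08  2.02]
```

play_rows:
  increments:
    - {"linear":[-0.25,0.05,1.0],"twist":0,"hand":60}
    - {"linear":[-0.25,0.05,2.0],"twist":0,"hand":60}
    - {"linear":[-0.25,0.05,2.0],"twist":0,"hand":60}
    - {"linear":[-0.25,0.05,2.0],"twist":0,"hand":20}
    - {"linear":[-0.25,0.05,2.0],"twist":0,"hand":10}
    - {"linear":[-0.25,0.05,2.0],"twist":0,"hand":10}
    - {"linear":[-0.25,0.05,2.0],"twist":0,"hand":10}
  newtons: 40

```text
clock: 3.7
tcp_pos: [555.9, 244.4, 55.7]
orientation: [-0.0, 0.996, -0.087, 0.0]
wrist_force: [-0.2, 1.6, 0.6]
grip_width: 0.295
grip_force: 0.8
```

Run:
```python
from h import *
tooldelta([556.5,244.3,57])
```

```text
3.7 [555.9 244.4  55.7] [-0.2  1.6  0.6] grip 0.295 0.7821774110198021 xdir [ 0.985 -0.173  0.   ]
delta cm [ 0.06 -0.   -0.13]
```

play_rows:
  increments:
    - {"linear":[0,0,0],"twist":0,"hand":10}
    - {"linear":[0,0,0],"twist":0,"hand":10}
    - {"linear":[0,0,0],"twist":0,"hand":10}
    - {"linear":[0,0,0],"twist":0,"hand":10}
  newtons: 40

```text
clock: 4.1
tcp_pos: [555.9, 244.4, 55.6]
orientation: [-0.0, 0.996, -0.087, 0.0]
wrist_force: [-0.3, 0.1, 3.3]
grip_width: 0.251
grip_force: 40.0
```

play_rows:
  increments:
    - {"linear":[0,0,-1],"twist":0,"hand":10}
    - {"linear":[0,0,-3],"twist":0,"hand":10}
    - {"linear":[0,0,-6],"twist":0,"hand":10}
    - {"linear":[0,0,-9],"twist":0,"hand":10}
    - {"linear":[0,0,-10],"twist":0,"hand":10}
    - {"linear":[0,0,-10],"twist":0,"hand":10}

```text
clock: 4.7
tcp_pos: [556.3, 244.4, 156.9]
orientation: [-0.0, 0.996, -0.087, 0.001]
wrist_force: [0.9, 0.2, -0.9]
grip_width: 0.25
grip_force: 40.0
```

Run:
```python
from h import *
tooldelta([544.7,-71.4,130])
c=shot('side')
cv2.imwrite('pics/g2.png',cv2.resize(c['img'][180:320,260:400,::-1],None,fx=4,fy=4,interpolation=3))
```

```text
4.7 [556.3 244.4 156.9] [ 0.9  0.2 -0.9] grip 0.25 39.99980449676514 xdir [ 0.985 -0.174  0.002]
delta cm [ 4.33 31.3   2.67]
```

View pics/g2.png

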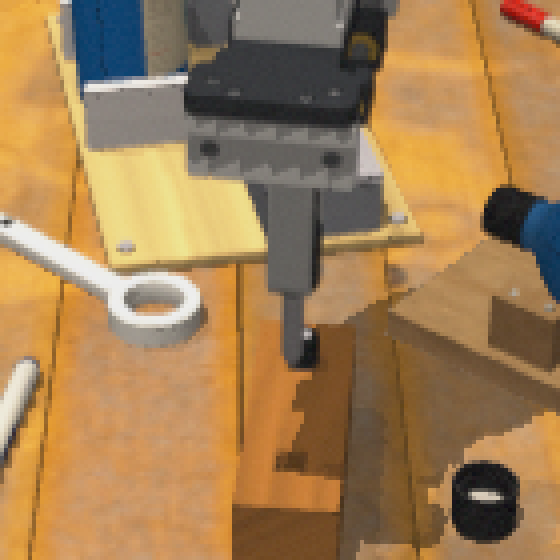

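play_rows:
  increments:
    - {"linear":[0.4,3,0],"twist":0,"hand":10}
    - {"linear":[1,7.5,0],"twist":0,"hand":10}
    - {"linear":[1.6,12,0],"twist":0,"hand":10}
    - {"linear":[2.3,16.5,0],"twist":0,"hand":10}
    - {"linear":[2.9,21,0.5],"twist":0,"hand":10}
    - {"linear":[3.5,25.5,1],"twist":0,"hand":10}
    - {"linear":[4,28.5,2],"twist":0,"hand":10}
    - {"linear":[4,28.5,2],"twist":0,"hand":10}

```text
clock: 5.55
tcp_pos: [543.9, -48.2, 132.7]
orientation: [0.001, 0.996, -0.09, -0.002]
wrist_force: [-0.5, -0.3, -1.6]
grip_width: 0.247
grip_force: 40.0
```

play_rows:
  increments:
    - {"linear":[0.3,1.5,0],"twist":0,"hand":10}
    - {"linear":[0.3,2.8,0],"twist":0,"hand":10}
    - {"linear":[0.3,2.8,0],"twist":0,"hand":10}
    - {"linear":[0.3,2.8,0],"twist":0,"hand":10}

```text
clock: 5.95
tcp_pos: [543.8, -71.1, 135.5]
orientation: [-0.0, 0.996, -0.087, -0.0]
wrist_force: [0.3, 0.3, -0.4]
grip_width: 0.245
grip_force: 40.0
```

Run:
```python
from h import *
tooldelta([544.7,-71.4,130])
c=shot('side');p=r.read_state()['tcp_pos']
print('tip pred',proj(c,p-[0,0,48.6]),'eye pred',proj(c,[544.7,-71.4,62]), 'head bottom pred',proj(c,p-[0,0,3.6]))
cv2.imwrite('pics/g3.png',cv2.resize(c['img'][120:240,280:400,::-1],None,fx=5,fy=5,interpolation=3))
```

```text
5.95 [543.8 -71.1 135.5] [ 0.3  0.3 -0.4] grip 0.245 39.99979555606842 xdir [ 0.985 -0.173 -0.   ]
delta cm [0.09 0.02 0.55]
tip pred [334.112369   199.07385642] eye pred [333.57425143 207.96099226] head bottom pred [334.48401244 182.24397152]
```

View pics/g3.png

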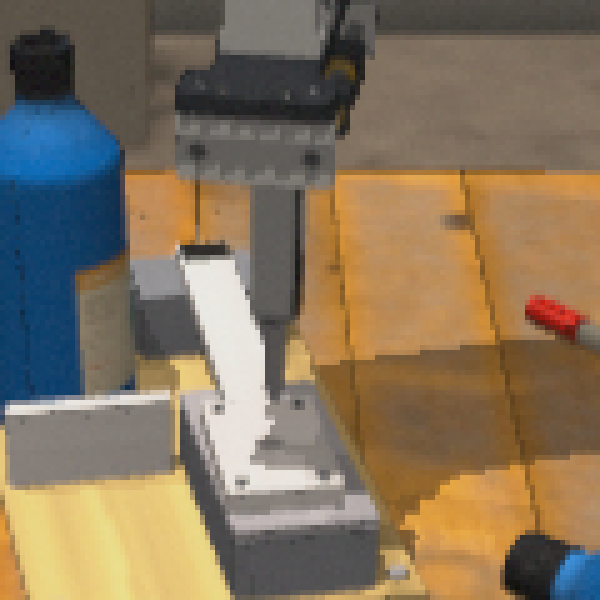

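The pin is upright, with its tip at (275,398) in the crop, i.e. image (334.6,199.2), right above the eye. Next I'll go down carefully.

play_rows:
  increments:
    - {"linear":[0.13,-0.05,1],"twist":0,"hand":10}
    - {"linear":[0.13,-0.05,2],"twist":0,"hand":10}
    - {"linear":[0.13,-0.05,2.3],"twist":0,"hand":10}
    - {"linear":[0.13,-0.05,2.5],"twist":0,"hand":10}
    - {"linear":[0.13,-0.05,2.6],"twist":0,"hand":10}
    - {"linear":[0.13,-0.05,2.65],"twist":0,"hand":10}

```text
clock: 6.6
tcp_pos: [545.3, -71.1, 109.0]
orientation: [-0.0, 0.996, -0.087, 0.0]
wrist_force: [-0.3, -0.0, -0.9]
grip_width: 0.248
grip_force: 40.0
```

play_rows:
  increments:
    - {"linear":[0,0,0.1],"twist":0,"hand":10}
    - {"linear":[0,0,0.2],"twist":0,"hand":10}
    - {"linear":[0,0,0.25],"twist":0,"hand":10}
    - {"linear":[0,0,0.25],"twist":0,"hand":10}

```text
clock: 7.0
tcp_pos: [545.2, -71.1, 106.4]
orientation: [-0.0, 0.996, -0.087, -0.0]
wrist_force: [-0.1, 0.2, -0.9]
grip_width: 0.247
grip_force: 40.0
```

play_rows:
  increments:
    - {"linear":[0,0,0.1],"twist":0,"hand":10}
    - {"linear":[0,0,0.2],"twist":0,"hand":10}
    - {"linear":[0,0,0.3],"twist":0,"hand":10}
    - {"linear":[0,0,0.4],"twist":0,"hand":10}
    - {"linear":[0,0,0.4],"twist":0,"hand":10}

```text
clock: 7.5
tcp_pos: [545.1, -71.1, 102.3]
orientation: [-0.0, 0.996, -0.087, -0.0]
wrist_force: [0.3, -0.6, -0.4]
grip_width: 0.25
grip_force: 40.0
```

play_rows:
  increments:
    - {"linear":[-0.1,0.04,0],"twist":0,"hand":10}
    - {"linear":[-0.2,0.08,0],"twist":0,"hand":10}
    - {"linear":[-0.3,0.11,0],"twist":0,"hand":10}
    - {"linear":[-0.38,0.14,0],"twist":0,"hand":10}
    - {"linear":[-0.38,0.14,0],"twist":0,"hand":10}

```text
clock: 8.0
tcp_pos: [541.2, -71.8, 102.5]
orientation: [-0.0, 0.996, -0.087, 0.0]
wrist_force: [0.9, 0.2, -1.1]
grip_width: 0.251
grip_force: 40.0
```

play_rows:
  increments:
    - {"linear":[0,0,0.1],"twist":0,"hand":10}
    - {"linear":[0,0,0.2],"twist":0,"hand":10}
    - {"linear":[0,0,0.3],"twist":0,"hand":10}
    - {"linear":[0,0,0.3],"twist":0,"hand":10}

```text
clock: 8.4
tcp_pos: [541.2, -71.8, 99.2]
orientation: [-0.0, 0.996, -0.087, -0.0]
wrist_force: [0.7, -0.4, -0.0]
grip_width: 0.248
grip_force: 40.0
```

play_rows:
  increments:
    - {"linear":[0,0,0.1],"twist":0,"hand":10}
    - {"linear":[0,0,0.2],"twist":0,"hand":10}
    - {"linear":[0,0,0.25],"twist":0,"hand":10}
    - {"linear":[0,0,0.25],"twist":0,"hand":10}

```text
clock: 8.8
tcp_pos: [541.2, -71.8, 96.8]
orientation: [-0.0, 0.996, -0.087, -0.0]
wrist_force: [0.2, -1.0, -1.3]
grip_width: 0.247
grip_force: 40.0
```

play_rows:
  increments:
    - {"linear":[0,0,0.1],"twist":0,"hand":10}
    - {"linear":[0,0,0.2],"twist":0,"hand":10}
    - {"linear":[0,0,0.25],"twist":0,"hand":10}
    - {"linear":[0,0,0.25],"twist":0,"hand":10}

```text
clock: 9.2
tcp_pos: [541.2, -71.8, 94.3]
orientation: [-0.0, 0.996, -0.087, -0.0]
wrist_force: [0.7, -0.6, -1.5]
grip_width: 0.248
grip_force: 40.0
```

play_rows:
  increments:
    - {"linear":[0,0,0.05],"twist":0,"hand":10}
    - {"linear":[0,0,0.1],"twist":0,"hand":10}
    - {"linear":[0,0,0.1],"twist":0,"hand":10}

```text
clock: 9.5
tcp_pos: [541.3, -71.8, 93.5]
orientation: [0.0, 0.996, -0.087, 0.0]
wrist_force: [0.8, -1.3, 1.1]
grip_width: 0.248
grip_force: 40.0
```

play_rows:
  increments:
    - {"linear":[0,0,0.05],"twist":0,"hand":10}
    - {"linear":[0,0,0.05],"twist":0,"hand":10}

```text
clock: 9.7
tcp_pos: [541.5, -71.8, 93.3]
orientation: [0.0, 0.996, -0.087, 0.0]
wrist_force: [-0.2, -0.4, 7.7]
grip_width: 0.249
grip_force: 40.0
```

play_rows:
  increments:
    - {"linear":[0.05,0.13,0],"twist":0,"hand":10}
    - {"linear":[0.1,0.25,0],"twist":0,"hand":10}
    - {"linear":[0.14,0.375,0],"twist":0,"hand":10}
    - {"linear":[0.14,0.375,0],"twist":0,"hand":10}

```text
clock: 10.1
tcp_pos: [542.3, -75.0, 93.3]
orientation: [-0.0, 0.996, -0.087, 0.0]
wrist_force: [-1.2, 3.7, 7.8]
grip_width: 0.246
grip_force: 40.0
```

play_rows:
  increments:
    - {"linear":[0.05,0.13,0],"twist":0,"hand":10}
    - {"linear":[0.1,0.25,0],"twist":0,"hand":10}
    - {"linear":[0.14,0.375,0],"twist":0,"hand":10}
    - {"linear":[0.14,0.375,0],"twist":0,"hand":10}

```text
clock: 10.5
tcp_pos: [542.8, -79.3, 93.0]
orientation: [-0.0, 0.996, -0.087, 0.0]
wrist_force: [1.0, 3.4, 1.7]
grip_width: 0.246
grip_force: 40.0
```

play_rows:
  increments:
    - {"linear":[0,0,0.05],"twist":0,"hand":10}
    - {"linear":[0,0,0.1],"twist":0,"hand":10}
    - {"linear":[0,0,0.1],"twist":0,"hand":10}

```text
clock: 10.8
tcp_pos: [542.6, -80.0, 91.8]
orientation: [0.0, 0.996, -0.087, -0.0]
wrist_force: [0.1, -0.5, 1.1]
grip_width: 0.247
grip_force: 40.0
```

play_rows:
  increments:
    - {"linear":[0,0,0.05],"twist":0,"hand":10}
    - {"linear":[0,0,0.1],"twist":0,"hand":10}
    - {"linear":[0,0,0.15],"twist":0,"hand":10}
    - {"linear":[0,0,0.15],"twist":0,"hand":10}

```text
clock: 11.2
tcp_pos: [542.7, -80.1, 90.5]
orientation: [0.0, 0.996, -0.087, 0.0]
wrist_force: [0.1, -2.4, 4.3]
grip_width: 0.25
grip_force: 40.0
```

play_rows:
  increments:
    - {"linear":[0.035,0.1,0],"twist":0,"hand":10}
    - {"linear":[0.07,0.19,0],"twist":0,"hand":10}
    - {"linear":[0.07,0.19,0],"twist":0,"hand":10}

```text
clock: 11.5
tcp_pos: [542.8, -81.4, 90.2]
orientation: [-0.0, 0.996, -0.087, -0.0]
wrist_force: [-0.8, 1.1, -0.5]
grip_width: 0.246
grip_force: 40.0
```

play_rows:
  increments:
    - {"linear":[0,0,0.05],"twist":0,"hand":10}
    - {"linear":[0,0,0.1],"twist":0,"hand":10}
    - {"linear":[0,0,0.15],"twist":0,"hand":10}
    - {"linear":[0,0,0.15],"twist":0,"hand":10}

```text
clock: 11.9
tcp_pos: [543.0, -81.7, 88.8]
orientation: [-0.0, 0.996, -0.087, -0.0]
wrist_force: [-0.8, 0.5, -1.0]
grip_width: 0.248
grip_force: 40.0
```

Free. Continuing down.

play_rows:
  increments:
    - {"linear":[0,0,0.1],"twist":0,"hand":10}
    - {"linear":[0,0,0.2],"twist":0,"hand":10}
    - {"linear":[0,0,0.2],"twist":0,"hand":10}

```text
clock: 12.2
tcp_pos: [542.9, -82.1, 86.8]
orientation: [0.0, 0.996, -0.087, -0.0]
wrist_force: [-0.6, -1.6, -1.8]
grip_width: 0.249
grip_force: 40.0
```

play_rows:
  increments:
    - {"linear":[0,0,0.1],"twist":0,"hand":10}
    - {"linear":[0,0,0.15],"twist":0,"hand":10}
    - {"linear":[0,0,0.15],"twist":0,"hand":10}

```text
clock: 12.5
tcp_pos: [542.9, -82.0, 85.3]
orientation: [0.0, 0.996, -0.087, -0.0]
wrist_force: [-1.3, -3.3, 1.0]
grip_width: 0.244
grip_force: 40.0
```

play_rows:
  increments:
    - {"linear":[0.0,0.06,0],"twist":0,"hand":10}
    - {"linear":[0.0,0.06,0.1],"twist":0,"hand":10}
    - {"linear":[0.0,0.06,0.2],"twist":0,"hand":10}
    - {"linear":[0.0,0.06,0.2],"twist":0,"hand":10}

```text
clock: 12.9
tcp_pos: [542.9, -82.2, 83.3]
orientation: [-0.0, 0.996, -0.087, -0.0]
wrist_force: [-0.6, -0.8, -0.7]
grip_width: 0.248
grip_force: 40.0
```

play_rows:
  increments:
    - {"linear":[0,0,0.15],"twist":0,"hand":10}
    - {"linear":[0,0,0.3],"twist":0,"hand":10}
    - {"linear":[0,0,0.45],"twist":0,"hand":10}
    - {"linear":[0,0,0.6],"twist":0,"hand":10}
    - {"linear":[0,0,0.6],"twist":0,"hand":10}

```text
clock: 13.4
tcp_pos: [542.8, -82.3, 77.1]
orientation: [-0.0, 0.996, -0.087, -0.0]
wrist_force: [-0.8, -1.9, -2.1]
grip_width: 0.251
grip_force: 40.0
```

play_rows:
  increments:
    - {"linear":[0,0,0.15],"twist":0,"hand":10}
    - {"linear":[0,0,0.3],"twist":0,"hand":10}
    - {"linear":[0,0,0.45],"twist":0,"hand":10}
    - {"linear":[0,0,0.45],"twist":0,"hand":10}

```text
clock: 13.8
tcp_pos: [542.9, -82.3, 72.7]
orientation: [-0.0, 0.996, -0.087, -0.0]
wrist_force: [-0.6, -2.1, -1.0]
grip_width: 0.251
grip_force: 40.0
```

play_rows:
  increments:
    - {"linear":[0,0,0.15],"twist":0,"hand":10}
    - {"linear":[0,0,0.3],"twist":0,"hand":10}
    - {"linear":[0,0,0.45],"twist":0,"hand":10}
    - {"linear":[0,0,0.55],"twist":0,"hand":10}
    - {"linear":[0,0,0.55],"twist":0,"hand":10}

```text
clock: 14.3
tcp_pos: [542.9, -82.3, 67.2]
orientation: [-0.0, 0.996, -0.087, -0.0]
wrist_force: [-0.8, -3.3, -2.7]
grip_width: 0.244
grip_force: 40.0
```

play_rows:
  increments:
    - {"linear":[0,0,0.05],"twist":0,"hand":10}
    - {"linear":[0,0,0.1],"twist":0,"hand":10}
    - {"linear":[0,0,0.15],"twist":0,"hand":10}
    - {"linear":[0,0,0.15],"twist":0,"hand":10}

```text
clock: 14.7
tcp_pos: [542.9, -82.3, 65.9]
orientation: [-0.0, 0.996, -0.087, -0.0]
wrist_force: [-2.1, -3.6, 0.5]
grip_width: 0.248
grip_force: 40.0
```

play_rows:
  increments:
    - {"linear":[0,0,0.05],"twist":0,"hand":10}
    - {"linear":[0,0,0.08],"twist":0,"hand":10}
    - {"linear":[0,0,0.08],"twist":0,"hand":10}

```text
clock: 15.0
tcp_pos: [543.0, -82.3, 65.6]
orientation: [0.0, 0.996, -0.087, 0.0]
wrist_force: [-5.6, -2.8, 11.0]
grip_width: 0.251
grip_force: 40.0
```

Head home. Now release and retreat.

play_rows:
  increments:
    - {"linear":[0,0,0],"twist":0,"hand":30}
    - {"linear":[0,0,0],"twist":0,"hand":40}
    - {"linear":[0,0,0],"twist":0,"hand":60}
    - {"linear":[0,0,0],"twist":0,"hand":60}
    - {"linear":[0,0,0],"twist":0,"hand":60}
    - {"linear":[0,0,0],"twist":0,"hand":60}

```text
clock: 15.6
tcp_pos: [542.9, -82.2, 65.1]
orientation: [-0.0, 0.996, -0.087, -0.0]
wrist_force: [-0.0, -0.6, 0.2]
grip_width: 0.599
grip_force: 0.0
```

play_rows:
  increments:
    - {"linear":[0,0,-1],"twist":0,"hand":60}
    - {"linear":[0,0,-3],"twist":0,"hand":60}
    - {"linear":[0,0,-6],"twist":0,"hand":60}
    - {"linear":[-1,0,-10],"twist":0,"hand":60}
    - {"linear":[-5,0,-13],"twist":0,"hand":60}
    - {"linear":[-9,0,-14],"twist":0,"hand":60}
    - {"linear":[-13,0,-14],"twist":0,"hand":60}
    - {"linear":[-13,0,-14],"twist":0,"hand":60}

```text
clock: 16.4
tcp_pos: [411.5, -59.4, 206.1]
orientation: [0.001, 0.996, -0.087, 0.0]
wrist_force: [0.3, -0.5, 0.1]
grip_width: 0.598
grip_force: 0.0
```

Run:
```python
from h import *
tooldelta(None)
c=shot('side')
print('head top pred',proj(c,[542.9,-82.3,94]))
cv2.imwrite('pics/g4.png',cv2.resize(c['img'][120:240,270:390,::-1],None,fx=5,fy=5,interpolation=3))
```

```text
16.4 [411.5 -59.4 206.1] [ 0.3 -0.5  0.1] grip 0.598 0.0 xdir [ 0.985 -0.173  0.001]
head top pred [334.44533978 194.16361458]
```

View pics/g4.png

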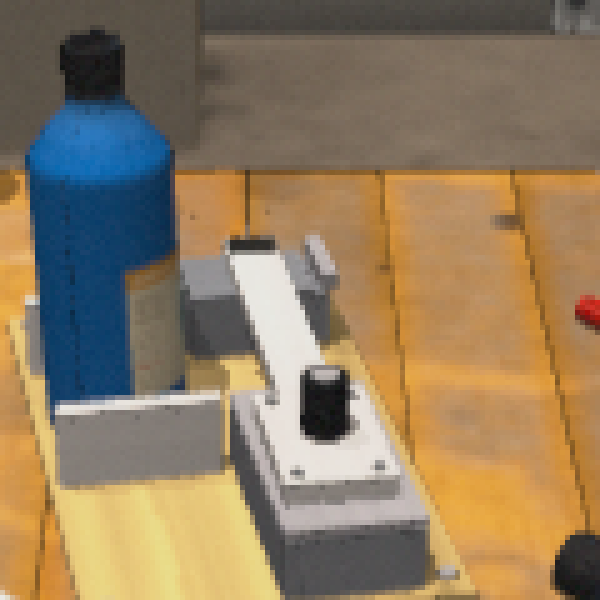

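The pin's head sits flush and upright on the arm (top at crop (325,372)), and the free end lies between the rest's lips.

```bash
python3 -c "
from cell import r
print(r.close_job())"
```

```text
the job is handed in; nothing more can be done
None
```

The job is handed in at 16.4 s on the robot's clock: the hinge pin is through the eye and slot and into the bush, its head is home on the arm, the arm's free end is still on its rest, and the gripper has let go and moved clear; no verdict came back.

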